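# Centre the sample tray and swing the magnifier over it

## Robot

A 7-joint arm with a two-finger parallel gripper is mounted at the origin on the work surface. World frame = base frame: x ahead of the robot, y to its left, z up, the work surface at z = 0. Lengths are in m, angles in rad, forces in N, time in s.
With the tool pointing down it reaches from about 0.4 to 0.85 m from the base axis. Payload 4.5 kg.
Tool frame: the origin (TCP) lies midway between the tips of the shut fingers; the grasp point (between the pads) lies 19 mm behind it; z points along the fingers, y is the line along which they close (so a half turn about z gives the same grasp; the last joint's range is limited). The gripper opens to 88 mm and grips with 3 to 60 N. Pads are 18 mm wide; open, the fingers measure 123 mm over their backs; the gripper's body (75 mm by 187 mm) begins 45 mm behind the grasp point.
Start: joints at [-1.152, 0.689, -0.195, 1.565, 0.157, 0.902, -0.215], TCP at [0.235, 0.579, 0.218] pointing down, gripper open.
Joint ranges: [-3.01, 3.01], [-0.46, 2.08], [-1.47, 1.51], [0.13, 2.56], [-1, 4.14], [0.04, 2.09], [-2.66, 2.66]. Speed limits (rad/s): [2.57, 2.57, 3.14, 3.14, 3.14, 3.14, 3.14].

## Interface

Orientations are given as a unit quaternion [x, y, z, w].
In Python, from plant import r, eyes, finish_job gives the robot as it stands. The module is installed in compiled form; this text tells all that it offers.
- The arm moves only by the tool move_arm, never from a script. Its argument "motion" is a list of rows, each a list of 7 numbers: the shift along the tool's x, y, z in mm, then the turn, a rotation vector about the tool's x, y, z in degrees, then the closure, from 0 (fully open) to 1 (shut). A call has 1 to 5 rows; each row is the pose to reach, as a shift and turn from the pose commanded when the call began, along the tool's axes at that moment; what a row does not reach only later rows make up. A row lasts 1/8 s, in which the tool goes at most 62.5 mm and 10.7 degrees, less where a joint would pass 70% of its speed; a pose out of reach is approached as far as the arm can. A call with a gripper value outside its range is refused whole. The fingers move at their own pace and stop on an object; "newtons" is the grip in N (left out, the last holds). Time passes only in rows, so rows that repeat a pose let the fingers close. It gives the time, the measured TCP pose, the force, the opening and the grip force at its end, in the units of the state.
- r.get_state(): the state, without advancing time (a new reading comes with each control period).
- eyes.snapshot(name): name is "side" or "top"; returns a dict with "frame" (420x560x3 uint8, red, green, blue), "z_map" (420x560 float32, m along the optical axis (not along the pixel's ray), 0 where there is no reading), "intrinsics" (3x3 intrinsics, pixels), "world_to_cam" (4x4, takes a point from world to camera coordinates). Camera axes: x right, y down, z forward; pixel columns grow to the right and rows downward; lengths in m; the calibration is good to about 2 mm. A picture is of the moment at which its call begins.
- finish_job(): hands the job in; it is judged then, once.
The state is a dict: "clock": time; "q": joint angles; "qd": joint speeds; "joint_torque": joint torques, N m; "tool_pos": TCP position; "eef_rot": TCP orientation; "contact_force": force on the tool from outside, world axes, zero at the start; "moment": the same for the moment, N m; "opening": opening from 0.0 (shut) to 1.0 (fully open); "finger_force": force on a finger pad.
Only numpy, scipy, OpenCV 4.12 (cv2) and the standard library are available. Lean on these libraries where they do the work, as an engineer would, in place of code of your own. Each camera call takes 0.05 s, during which the arm holds its last target. There are 200 camera calls.

## Task

On the inspection stand, slide the steel sample tray along its guide rails until its centre line is on the black centre mark of the rails. Then swing the folded-back magnifier frame up and over past upright, so that it leans on its stop above the tray and stays there by itself. Leave the tray centred and do not push the tube rack or the small orange clip beside the stand out of place.

Things in the scene. Friction and masses are not known exactly. Their poses are not given: they have to be found in the camera images.
- mark (a point): Black 4 mm centre line across the fixed stand's stage and both guide rails, showing 16 mm beyond them. Point: on the stage top midway between the rails, 14 mm above the table. x: level along the rails (roughly away from the robot); y: level towards the hinge; z up. White base plate 250 x 250 x 14 mm; rails 93 mm apart inside, 230 mm long (centred on the mark), 10 mm high.
- tray_center (a point): Centre of the loose open steel tray (0.22 kg), half-way up: 13 mm above the tray's underside, so 27 mm above the table when on the stage. The tray is 90 mm long (along the rails), 88 mm wide, 26 mm high, walls 4 mm, with a black line across its middle; it lies between the rails and slides along them. It starts 20 to 50 mm off the mark, on the side away from the robot. Its axes are parallel to the mark's.
- hinge (a point): Middle of the magnifier frame's hinge axis, 55 mm above the table, 96 mm from the mark along the mark's y; axes as those of the mark, the hinge axis is x. The two hinge cheeks stand 88 mm either side of it, up to 81 mm high.
- grip_bar (a point): Middle of the black round bar at the free end of the magnifier frame: 12 mm thick, 146 mm long, parallel to the hinge axis and 220 mm from it. The aluminium frame (0.3 kg) is two flat legs 146 mm apart that join the hinge to this bar; a round lens in a black ring (95 mm across, 9 mm thick) sits between the legs, its centre 118 mm from the hinge, leaving 54 mm clear between ring and bar.
- lens_frame (a joint): Angle of the magnifier frame, rad. 0: folded back on its rest, on the side of the hinge away from the tray, the bar 20 degrees above level as seen from the hinge; 1.22: upright; 2.09: on its stop, leaning 50 degrees past upright above the tray. Moves freely with light damping: it falls back to 0 if let go before upright, and goes on to the stop by its own weight if let go clearly past it.
- tube_rack: Bystander, loose: white open tube rack 130 x 64 x 66 mm with three stoppered glass tubes standing 107 mm high, beside the stand; origin at the centre of its underside.
- tube_clip: Bystander, loose: small orange and white clip, 35 x 50 x 46 mm, beside the stand; origin at the centre of its underside.
Things that resemble listed ones, but are neither listed nor needed, are in the scene too. Leave any pink look-alike of the part that bears tray_center alone.

How it is judged:
By the outcome, as a careful person would: the job done as asked, in the order asked, and still so for the second after the job is handed in, with the robot touching nothing.
It also fails if it takes over 61 s, if anything falls off the work surface, if the arm or the gripper's body presses on something with over 40 N, if the wrist force passes 120 N, or if a joint passes its speed limit or range.

## Working session

There is one attempt and no reset: what is moved stays moved. The work goes in short steps, Python scripts to look and compute and a tool call to move; the robot and the scene stay as the last step left them, time stands still between calls to the robot, and variables do not carry over. Pictures are saved under pics/ and viewed, at most 10 in all, crops included, and the job is handed in when it is done.

Besides the shell and the picture viewer there is one more tool, called after "Call:" by a JSON object that holds its "name" and its "arguments", one argument or row to a line. move_arm: Moves the arm, as the interface text tells. Its arguments: {"type":"object","properties":{"motion":{"type":"array","items":{"type":"array","items":{"type":"number"}}},"newtons":{"type":"number"}},"required":["motion"]}

```bash
mkdir -p pics; cat > h.py <<'E'
import numpy as np, cv2
from scipy.spatial.transform import Rotation as R
from plant import r, eyes, finish_job
def snap(n, f):
    s=eyes.snapshot(n); np.savez(''+f+'.npz',**s); cv2.imwrite('pics/'+f+'.png',s['frame'][:,:,::-1]); return s
def load(f): return dict(np.load(''+f+'.npz'))
def px(s,u,v,z=None):
    K=s['intrinsics'];T=np.linalg.inv(s['world_to_cam'])
    ray=T[:3,:3]@np.linalg.solve(K,[u,v,1]); o=T[:3,3]
    if z is None:
        p=s['z_map'][int(round(v)),int(round(u))]; return o+ray*p
    return o+ray*(z-o[2])/ray[2]
def tool(p):  # world point -> mm shift in tool axes
    st=r.get_state(); return R.from_quat(st['eef_rot']).inv().apply(np.array(p)-st['tool_pos'])*1000
E
python3 - <<'E'
from h import *
for n in('top','side'): snap(n,n+'0')
st=r.get_state(); print(st['tool_pos'],R.from_quat(st['eef_rot']).as_matrix().round(3),st['opening'],st['clock'])
E
```

```text
[0.23441988 0.57873877 0.21701126] [[-0.927  0.375 -0.001]
 [ 0.375  0.927 -0.002]
 [-0.    -0.002 -1.   ]] 1.0011060787599797 0.1
```

View pics/top0.png

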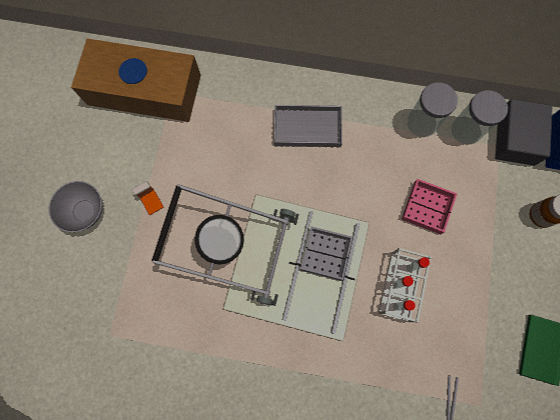

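View pics/side0.png

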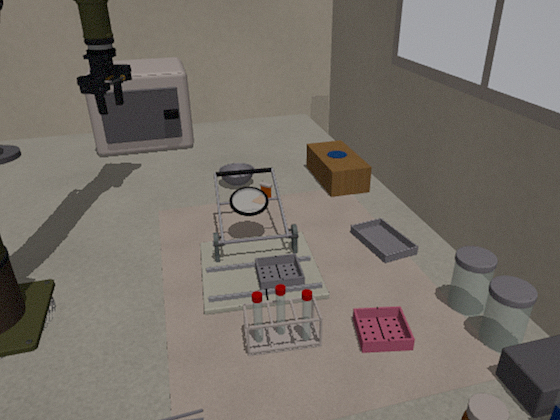

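The top view shows three tray-like things: a steel tray between the rails at (325,253), a pink look-alike at (430,205) and a grey empty dish at (307,126). I choose (325,253). The bar runs (178,188)-(156,263), the mark ends are near (292,263) and (380,278), the clip is at (150,198) and the rack at (403,285).

```bash
python3 - <<'E'
from h import *
s=load('top0'); f=s['frame'][180:350,140:390]
cv2.imwrite('pics/crop0.png',cv2.resize(f[:,:,::-1],None,fx=3.2,fy=3.2,interpolation=cv2.INTER_CUBIC)[:600,:800])
for n,u,v,z in [('bar1',178,188,None),('bar2',156,263,None),('markL',292,263,.014),('markR',380,278,.014),('traytl',309,225,.04),('traytr',352,231,.04),('traybl',302,271,.04),('traybr',344,279,.04),('clip',150,198,None),('plate',255,196,.014),('plate',224,309,.014),('plate',368,221,.014),('plate',343,339,.014),('rack',403,285,0.066)]:
    print(n,px(s,u,v).round(4),px(s,u,v,z).round(4) if z else '')
E
```

```text
bar1 [0.6181 0.2679 0.1377] 
bar2 [0.4753 0.2753 0.135 ] 
markL [0.5326 0.0357 0.0154] [0.5327 0.0357 0.014 ]
markR [ 0.5354 -0.1492  0.0029] [ 0.534 -0.147  0.014]
traytl [0.6179 0.0141 0.0141] [0.6124 0.0146 0.04  ]
traytr [ 0.621  -0.0768  0.0145] [ 0.6154 -0.0738  0.04  ]
traybl [0.5199 0.0127 0.0154] [0.5173 0.0132 0.04  ]
traybr [ 0.5182 -0.0738  0.0218] [ 0.5163 -0.0717  0.04  ]
clip [0.618  0.3612 0.0077] 
plate [0.6605 0.1383 0.0136] [0.6603 0.1383 0.014 ]
plate [0.4171 0.1549 0.014 ] [0.4171 0.1549 0.014 ]
plate [ 0.6521 -0.1094 -0.0013] [ 0.6483 -0.1071  0.014 ]
plate [ 0.4014 -0.0916  0.001 ] [ 0.4017 -0.0898  0.014 ]
rack [ 0.5196 -0.1767  0.0874] [ 0.5221 -0.1821  0.066 ]
```

View pics/crop0.png

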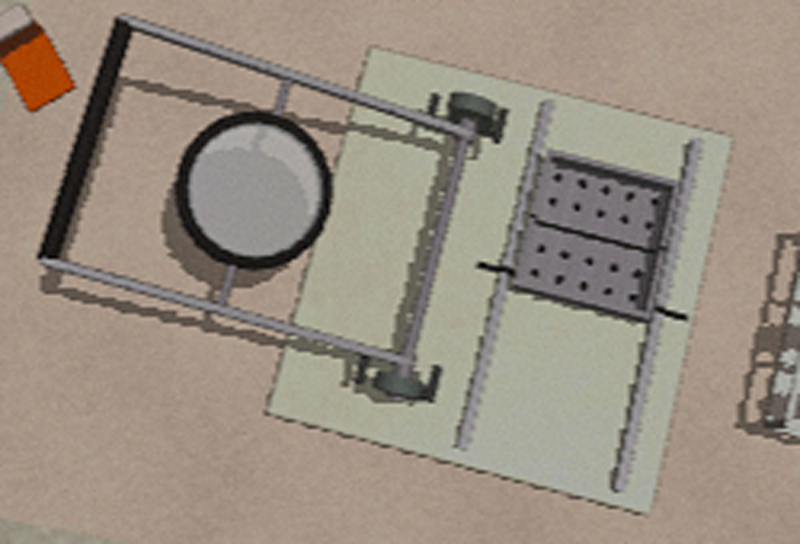

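Close crop (3.2x, offset 140,180) confirms the steel tray between the rails at (600,230). Its line runs (533,216)-(668,249), and the mark ends are at (480,265) and (686,317), so the tray is past the mark on the far side. The frame is folded back.

```bash
python3 - <<'E'
from h import *
s=load('top0'); c=lambda u,v:(u/3.2+140-.3,v/3.2+180-.3)
P=lambda u,v,z:px(s,*c(u,v),z)
a=P(480,265,.014);b=P(686,317,.014);print('mark',a,b,(a+b)/2)
a=P(546,104,.024);b=P(463,446,.024);d=P(696,142,.024);e=P(619,488,.024)
print('rails',a,b,d,e,(a+b+d+e)/4); x=(a-b+d-e)[:2];print('yaw',np.degrees(np.arctan2(x[1],x[0])))
a=P(533,216,.04);b=P(668,249,.018);print('tray line',a,b)
a=P(553,154,.04);b=P(676,184,.04);d=P(512,290,.04);e=P(650,321,.04);print('tray',a,b,d,e,(a+b+d+e)/4)
a=P(122,20,.136);b=P(50,258,.136);print('bar',a,b,(a+b)/2)
print('to tray',tool([.565,-.03,.12]))
E
```

```text
mark [0.53288458 0.04055986 0.014     ] [ 0.52317246 -0.09497423  0.014     ] [ 0.52802852 -0.02720719  0.014     ]
rails [0.64338341 0.01604383 0.024     ] [0.41910602 0.03148665 0.024     ] [ 0.63534176 -0.08426728  0.024     ] [ 0.41122776 -0.06751379  0.024     ] [ 0.52726474 -0.02606265  0.024     ]
yaw -4.1070200389269225
tray line [0.56615107 0.01264404 0.04      ] [ 0.56379116 -0.07696224  0.018     ]
tray [0.60782351 0.00660773 0.04      ] [ 0.60230729 -0.073455    0.04      ] [0.51782584 0.0179238  0.04      ] [ 0.51392269 -0.06970166  0.04      ] [ 0.56046983 -0.02965629  0.04      ]
bar [0.62238956 0.26959662 0.136     ] [0.47967381 0.27737789 0.136     ] [0.55103169 0.27348726 0.136     ]
to tray [-534.86092737 -440.0249935    97.77056092]
```

Call:
{"name": "move_arm", "arguments": {
  "motion": [
    [-48,-39,0,0,0,-9,1],
    [-96,-78,0,0,0,-18,1],
    [-144,-118,0,0,0,-18,1],
    [-192,-158,0,0,0,-18,1],
    [-240,-198,0,0,0,-18,1]
  ],
  "newtons": 20
}}

```text
clock: 0.72
tool_pos: [0.3835, 0.3037, 0.2176]
eef_rot: [0.035, 0.999, -0.0, 0.0]
contact_force: [1.7, 0.4, 1.0]
opening: 0.458
finger_force: 0.0
```

```bash
python3 - <<'E'
from h import *
st=r.get_state();print(st['tool_pos'],R.from_quat(st['eef_rot']).as_matrix().round(3),tool([.563,-.03,.12]))
E
```

```text
[0.38345895 0.30371633 0.21759305] [[-0.998  0.07   0.   ]
 [ 0.07   0.998 -0.   ]
 [-0.    -0.    -1.   ]] [-202.60892542 -320.21300829   97.66899584]
```

Call:
{"name": "move_arm", "arguments": {
  "motion": [
    [-32,-50,0,0,0,0,1],
    [-64,-100,0,0,0,0,1],
    [-96,-150,0,0,0,0,1],
    [-128,-200,0,0,0,0,1],
    [-160,-250,20,0,0,0,1]
  ]
}}

```text
clock: 1.35
tool_pos: [0.5265, 0.0436, 0.1985]
eef_rot: [0.035, 0.999, 0.0, 0.002]
contact_force: [1.4, -0.6, 0.3]
opening: 0.002
finger_force: 0.0
```

Call:
{"name": "move_arm", "arguments": {
  "motion": [
    [-22,-35,15,0,0,0,1],
    [-43,-70,45,0,0,0,1],
    [-43,-70,90,0,0,0,1],
    [-43,-70,100,0,0,0,1],
    [-43,-70,100,0,0,0,1]
  ]
}}

```text
clock: 1.98
tool_pos: [0.5623, -0.0268, 0.0978]
eef_rot: [0.035, 0.999, 0.0, -0.0]
contact_force: [0.1, -0.0, -0.2]
opening: 0.006
finger_force: 0.0
```

```bash
python3 - <<'E'
from h import *
snap('top','top1');snap('side','side1')
a=cv2.imread('pics/top1.png')[180:350,220:400];b=cv2.imread('pics/side1.png')[200:340,180:360]
f=lambda i:cv2.resize(i,(400,int(400*i.shape[0]/i.shape[1])),interpolation=cv2.INTER_CUBIC)[:311]
a,b=f(a),f(b);a=a[:300];b=b[:300];h=min(len(a),len(b));cv2.imwrite('pics/c1.png',np.hstack([a[:h],b[:h]]))
print(r.get_state()['tool_pos'],tool([.563,-.03,.026]))
E
```

```text
[ 0.56348226 -0.02676267  0.09914699] [ 0.4200331  -3.31072672 73.14408568]
```

View pics/c1.png

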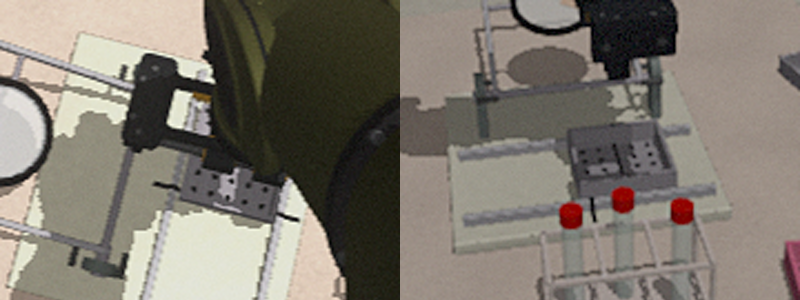

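The gripper is above the tray with its fingers shut. The near half of the tray and the mark line (crop 165,185 and 290,218) are visible. The body clears the cheeks and the rack.

Call:
{"name": "move_arm", "arguments": {
  "motion": [
    [0,-2,30,0,0,0,1],
    [0,-2,55,0,0,0,1],
    [0,-2,70,0,0,0,1],
    [0,-2,70,0,0,0,1]
  ]
}}

```text
clock: 2.58
tool_pos: [0.5625, -0.0293, 0.0279]
eef_rot: [0.035, 0.999, 0.0, -0.0]
contact_force: [0.1, -0.1, -0.2]
opening: 0.007
finger_force: 0.0
```

Call:
{"name": "move_arm", "arguments": {
  "motion": [
    [10,0,0,0,0,0,1],
    [20,0,0,0,0,0,1],
    [28,0,0,0,0,0,1],
    [28,0,0,0,0,0,1]
  ]
}}

```text
clock: 3.08
tool_pos: [0.5336, -0.0277, 0.028]
eef_rot: [0.035, 0.999, -0.0, -0.0]
contact_force: [-0.1, -0.2, 0.1]
opening: 0.005
finger_force: 0.0
```

Call:
{"name": "move_arm", "arguments": {
  "motion": [
    [5,0,0,0,0,0,1],
    [10,0,0,0,0,0,1],
    [15,0,0,0,0,0,1],
    [20,0,0,0,0,0,1],
    [25,0,0,0,0,0,1]
  ]
}}

```text
clock: 3.7
tool_pos: [0.5092, -0.0259, 0.0277]
eef_rot: [0.035, 0.999, 0.0, -0.0]
contact_force: [0.0, 0.6, 0.6]
opening: 0.003
finger_force: 0.0
```

Call:
{"name": "move_arm", "arguments": {
  "motion": [
    [3,0,0,0,0,0,1],
    [5,0,0,0,0,0,1],
    [5,0,0,0,0,0,1]
  ]
}}

```text
clock: 4.08
tool_pos: [0.5045, -0.0256, 0.0278]
eef_rot: [0.035, 0.999, 0.0, -0.0]
contact_force: [0.6, -0.2, 0.4]
opening: 0.006
finger_force: 0.0
```

```bash
python3 - <<'E'
from h import *
snap('top','top2');snap('side','side2')
a=cv2.imread('pics/top2.png')[210:310,270:390];b=cv2.imread('pics/side2.png')[235:315,195:345]
f=lambda i:cv2.resize(i,(i.shape[1]*5,i.shape[0]*5),interpolation=cv2.INTER_CUBIC)
a=cv2.resize(a,None,fx=2,fy=2);a=a[:,:150] if 0 else a
cv2.imwrite('pics/c2.png',f(b))
E
```

```text
(no output)
```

View pics/c2.png

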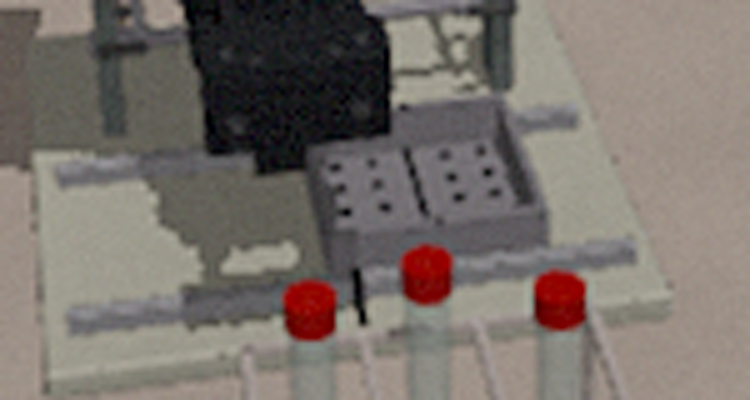

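The side view shows the tray line (408,150)-(425,215) still beyond the mark (360,290), and the finger at (280,165) apparently by the hinge-side rail. I'll check where the TCP projects.

```bash
python3 - <<'E'
from h import *
st=r.get_state();print(st['tool_pos'],st['contact_force'])
def proj(s,p):
    c=s['world_to_cam']@np.append(p,1);q=s['intrinsics']@c[:3];return (q[:2]/q[2]).round(1)
for n in('side2','top2'):
    s=load(n)
    print(n,'tcp',proj(s,st['tool_pos']),'mark',proj(s,[.528,-.027,.014]),'tray0',proj(s,[.563,-.03,.018]))
s=load('side2')
c=lambda u,v:(u/5+195-.4,v/5+235-.4)
for u,v,z in[(280,165,None),(408,150,.018),(425,215,.018),(360,310,.014),(310,150,.04),(325,235,.04),(545,210,.04),(500,97,.04),(68,320,.024),(635,250,.024),(60,175,.024),(578,115,.024)]: print(u,v,px(s,*c(u,v),z).round(4))
E
```

```text
[ 0.50477344 -0.02559825  0.0277408 ] [ 0.39846412 -0.50162537 -0.93167725]
side2 tcp [250.  275.2] mark [261.3 279.1] tray0 [277.8 275.6]
top2 tcp [319.7 281.2] mark [321.6 270.6] tray0 [325.9 253.9]
280 165 [ 0.5046 -0.0391  0.056 ]
408 150 [0.5698 0.0099 0.018 ]
425 215 [ 0.5649 -0.0379  0.018 ]
360 310 [ 0.5254 -0.0863  0.014 ]
310 150 [ 0.5227 -0.0095  0.04  ]
325 235 [ 0.516  -0.0687  0.04  ]
545 210 [ 0.605  -0.0769  0.04  ]
500 97 [0.6107 0.0069 0.04  ]
68 320 [ 0.4121 -0.0734  0.024 ]
635 250 [ 0.6385 -0.0919  0.024 ]
60 175 [0.4207 0.0245 0.024 ]
578 115 [0.6465 0.0068 0.024 ]
```

```bash
python3 - <<'E'
from h import *
s=load('side2')
for u in(247,250,254):
  for v in range(262,280,2): print(u,v,px(s,u,v).round(3),s['frame'][v,u])
st=r.get_state();print(st['opening'],st['q'],R.from_quat(st['eef_rot']).as_matrix().round(3))
s=load('top2');P=[]
f=cv2.resize(s['frame'][180:340,230:400,::-1],None,fx=3.7,fy=3.7,interpolation=cv2.INTER_CUBIC);cv2.imwrite('pics/c3.png',f)
E
```

```text
247 262 [ 0.486 -0.11   0.12 ] [17 18 12]
247 264 [ 0.486 -0.109  0.115] [10  7  8]
247 266 [ 0.497 -0.04   0.062] [24 25 31]
247 268 [ 0.497 -0.038  0.056] [10  5 13]
247 270 [ 0.498 -0.035  0.049] [75 74 65]
247 272 [0.504 0.007 0.013] [96 96 86]
247 274 [0.503 0.001 0.012] [97 95 86]
247 276 [ 0.501 -0.01   0.016] [97 96 86]
247 278 [ 0.5   -0.014  0.013] [96 96 86]
250 262 [ 0.491 -0.112  0.121] [23 19 17]
250 264 [ 0.492 -0.11   0.115] [14 18 22]
250 266 [ 0.503 -0.041  0.061] [25 15 26]
250 268 [ 0.504 -0.037  0.054] [ 8 10 13]
250 270 [0.512 0.011 0.014] [88 84 76]
250 272 [0.511 0.008 0.011] [96 93 87]
250 274 [ 0.509 -0.001  0.012] [94 94 83]
250 276 [ 0.507 -0.01   0.014] [97 96 86]
250 278 [ 0.506 -0.014  0.012] [98 92 85]
254 262 [ 0.499 -0.108  0.116] [2 6 8]
254 264 [ 0.499 -0.112  0.115] [24 26 36]
254 266 [ 0.512 -0.039  0.059] [15 15 20]
254 268 [ 0.511 -0.04   0.054] [19 18 20]
254 270 [0.521 0.014 0.011] [108 100  90]
254 272 [0.519 0.004 0.012] [97 95 85]
254 274 [ 0.517 -0.003  0.012] [94 94 84]
254 276 [ 0.516 -0.012  0.014] [98 97 86]
254 278 [ 0.514 -0.017  0.012] [98 93 84]
0.006642282491669891 [ 0.04875538  0.86639439 -0.14702263  2.05470827  0.4652077   0.25133406
  1.0008069 ] [[-0.998  0.071  0.   ]
 [ 0.071  0.998  0.   ]
 [-0.     0.    -1.   ]]
```

View pics/c3.png

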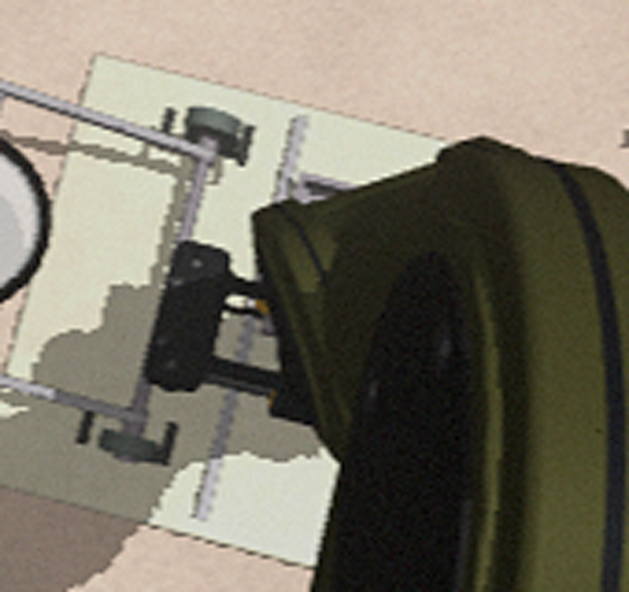

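Depth shows the real fingertips at z≈0.050, about 22 mm above the reported TCP height. The fingers therefore passed over the tray wall, which has not moved. I'll go back over the tray centre and descend 22 mm more.

Call:
{"name": "move_arm", "arguments": {
  "motion": [
    [-30,0,0,0,0,0,1],
    [-58,2,0,0,0,0,1],
    [-58,4,10,0,0,0,1],
    [-58,4,17,0,0,0,1],
    [-58,4,20,0,0,0,1]
  ]
}}

```text
clock: 4.8
tool_pos: [0.5607, -0.0257, 0.0068]
eef_rot: [0.035, 0.999, -0.0, -0.002]
contact_force: [-0.4, 0.2, 0.7]
opening: 0.007
finger_force: 0.0
```

Call:
{"name": "move_arm", "arguments": {
  "motion": [
    [0,0,0,0,0,0,1],
    [12,0,0,0,0,0,1],
    [24,0,0,0,0,0,1],
    [28,0,0,0,0,0,1],
    [28,0,0,0,0,0,1]
  ]
}}

```text
clock: 5.42
tool_pos: [0.5345, -0.0237, 0.0079]
eef_rot: [0.035, 0.999, -0.0, -0.0]
contact_force: [-0.2, -0.3, 0.2]
opening: 0.007
finger_force: 0.0
```

```bash
python3 - <<'E'
from h import *
s=snap('side','side3')
st=r.get_state();print(st['tool_pos'],st['contact_force'])
cv2.imwrite('pics/c4.png',cv2.resize(s['frame'][235:315,195:345,::-1],None,fx=5,fy=5,interpolation=cv2.INTER_CUBIC))
E
```

```text
[ 0.53493206 -0.02365499  0.00787159] [0.31826526 0.09255508 0.80616101]
```

View pics/c4.png

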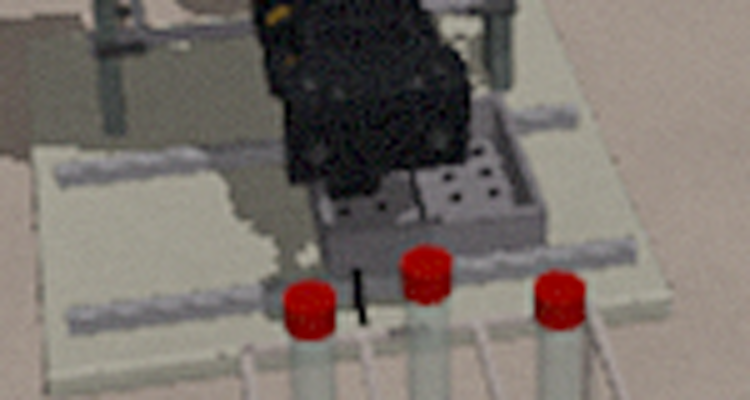

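The fingers are now inside the tray at (350,180), with the near wall at (320,210). Pushing towards the robot, slowly.

Call:
{"name": "move_arm", "arguments": {
  "motion": [
    [4,0,0,0,0,0,1],
    [8,0,0,0,0,0,1],
    [12,0,0,0,0,0,1],
    [16,0,0,0,0,0,1],
    [20,0,0,0,0,0,1]
  ]
}}

```text
clock: 6.1
tool_pos: [0.5149, -0.0222, 0.0078]
eef_rot: [0.035, 0.999, 0.0, 0.0]
contact_force: [1.4, 0.3, 0.0]
opening: 0.003
finger_force: 0.8
```

Call:
{"name": "move_arm", "arguments": {
  "motion": [
    [4,0,0,0,0,0,1],
    [8,0,0,0,0,0,1],
    [12,0,0,0,0,0,1],
    [14,0,0,0,0,0,1],
    [14,0,0,0,0,0,1]
  ]
}}

```text
clock: 6.72
tool_pos: [0.5005, -0.0213, 0.0077]
eef_rot: [0.035, 0.999, -0.0, -0.0]
contact_force: [0.7, 0.3, 1.2]
opening: 0.003
finger_force: 0.5
```

```bash
python3 - <<'E'
from h import *
s=snap('side','side4')
st=r.get_state();print(st['tool_pos'],st['contact_force'])
cv2.imwrite('pics/c5.png',cv2.resize(s['frame'][245:305,205:335,::-1],None,fx=6,fy=6,interpolation=cv2.INTER_CUBIC))
E
```

```text
[ 0.50039423 -0.0212764   0.00765279] [ 1.11971965  0.77272993 -0.18035935]
```

View pics/c5.png

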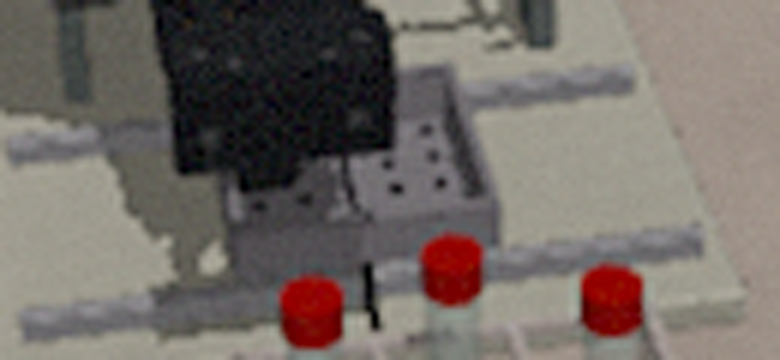

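The tray line (345,165)-(357,210) now nearly lines up with the mark (368,265)-(377,325). I'll compute the residual.

```bash
python3 - <<'E'
from h import *
s=load('side4');ex=np.array([.9974,-.0716,0]);m=np.array([.528,-.027,0])
c=lambda u,v:(u/6+205-.4,v/6+245-.4)
for u,v,z in[(345,165,.018),(355,203,.018),(360,214,.04),(369,270,.024),(377,325,.014),(232,222,.04),(498,204,.04),(445,65,.04),(25,325,.024),(703,238,.024),(8,148,.024),(634,78,.024)]:
  p=px(s,*c(u,v),z);print(u,v,p.round(4),((p-m)@ex).round(4))
E
```

```text
345 165 [ 0.534  -0.0087  0.018 ] 0.0047
355 203 [ 0.5324 -0.0316  0.018 ] 0.0047
360 214 [ 0.5266 -0.0671  0.04  ] 0.0015
369 270 [ 0.5269 -0.0769  0.024 ] 0.0025
377 325 [ 0.5254 -0.0933  0.014 ] 0.0022
232 222 [ 0.4848 -0.0597  0.04  ] -0.0408
498 204 [ 0.5722 -0.0744  0.04  ] 0.0475
445 65 [0.5762 0.011  0.04  ] 0.0454
25 325 [ 0.4131 -0.0742  0.024 ] -0.1112
703 238 [ 0.6392 -0.0909  0.024 ] 0.1155
8 148 [0.4194 0.0261 0.024 ] -0.1121
634 78 [0.6467 0.0067 0.024 ] 0.1159
```

Residual is about 2 mm, so I'll push 2 mm more, then back off and rise.

Call:
{"name": "move_arm", "arguments": {
  "motion": [
    [1,0,0,0,0,0,1],
    [2,0,0,0,0,0,1],
    [2,0,0,0,0,0,1],
    [-10,0,0,0,0,0,1],
    [-15,0,-20,0,0,0,1]
  ]
}}

```text
clock: 7.4
tool_pos: [0.5159, -0.0224, 0.027]
eef_rot: [0.035, 0.999, -0.0, -0.001]
contact_force: [-0.9, -0.1, 0.5]
opening: 0.005
finger_force: 0.0
```

Call:
{"name": "move_arm", "arguments": {
  "motion": [
    [0,0,-60,0,0,0,1],
    [0,0,-120,0,0,0,1],
    [0,0,-180,0,0,0,1],
    [0,60,-210,0,0,0,1],
    [0,120,-210,0,0,0,0.6]
  ]
}}

```text
clock: 8.02
tool_pos: [0.5263, 0.0958, 0.2406]
eef_rot: [0.038, 0.999, 0.0, 0.003]
contact_force: [1.3, 0.8, -0.4]
opening: 0.097
finger_force: 0.0
```

Call:
{"name": "move_arm", "arguments": {
  "motion": [
    [0,60,0,0,0,0,0.4],
    [0,120,0,0,0,0,0.4],
    [0,180,0,0,0,0,0.4],
    [0,180,0,0,0,0,0.4]
  ]
}}

```text
clock: 8.52
tool_pos: [0.5351, 0.2823, 0.2378]
eef_rot: [0.031, 1.0, 0.002, -0.001]
contact_force: [-0.3, -0.9, -0.4]
opening: 0.547
finger_force: 0.0
```

```bash
python3 - <<'E'
from h import *
s=snap('side','side5');t=snap('top','top5')
st=r.get_state();print(st['tool_pos'],st['contact_force'],st['opening'])
a=cv2.resize(s['frame'][235:315,195:345],None,fx=5,fy=5,interpolation=cv2.INTER_CUBIC)[100:400]
b=cv2.resize(t['frame'][215:295,280:390],None,fx=3.7,fy=3.7,interpolation=cv2.INTER_CUBIC)
im=np.zeros((596,750,3),np.uint8);im[:300]=a;im[300:596,:407]=b;cv2.imwrite('pics/c6.png',im[:,:,::-1])
# bar / gripper fingertip geometry from side depth
h,w=s['z_map'].shape;v,u=np.mgrid[:h,:w];T=np.linalg.inv(s['world_to_cam']);z=s['z_map']
P=(T[:3,:3]@(np.linalg.inv(s['intrinsics'])@np.stack([u*z,v*z,z]).reshape(3,-1)))+T[:3,3:];P=P.T[z.ravel()>0];C=s['frame'].reshape(-1,3)[z.ravel()>0].astype(int)
d=C.sum(1)<110
g=P[d&(P[:,2]>.15)&(abs(P[:,0]-st['tool_pos'][0])<.06)&(abs(P[:,1]-st['tool_pos'][1])<.12)]
print('gripper low',np.sort(g[:,2])[:12].round(3)); lo=g[g[:,2]<g[:,2].min()+.03];print(lo.min(0),lo.max(0))
g=P[d&(abs(P[:,2]-.13)<.02)&(abs(P[:,1]-.27)<.05)];print('bar',len(g),np.median(g,0),g.min(0),g.max(0))
E
```

```text
[0.53662462 0.27513164 0.23740446] [-0.37373561 -0.56279634 -0.40447186] 0.594633287510618
gripper low [0.26  0.261 0.262 0.262 0.262 0.262 0.263 0.263 0.264 0.264 0.264 0.265]
[0.52283564 0.23969558 0.25964381] [0.54326463 0.3111944  0.28953584]
bar 199 [0.55134577 0.27072461 0.13211853] [0.48431976 0.22088848 0.11181975] [0.62146459 0.28161127 0.13654515]
```

View pics/c6.png

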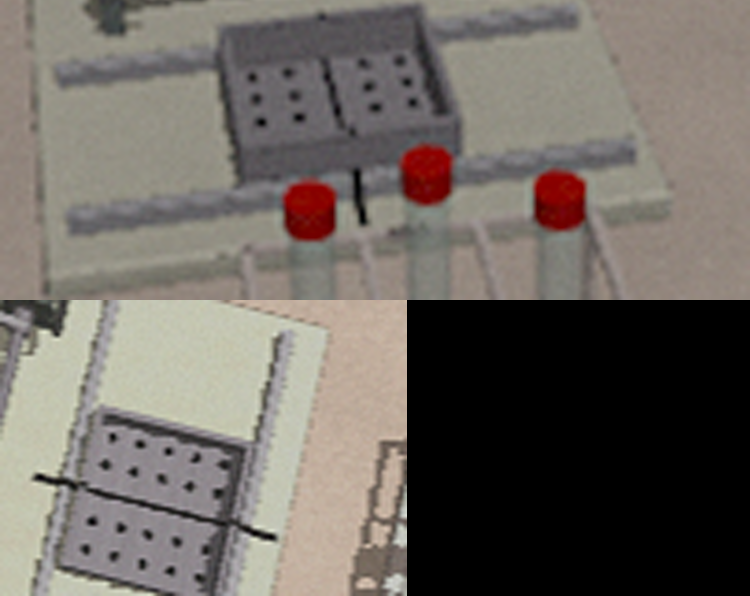

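The tray line and the mark now form one continuous line in both views (top crop (36,477)-(274,538)). I'll check this numerically, and work out the bar approach from the real tip height (reported + 23 mm).

```bash
python3 - <<'E'
from h import *
s=load('top5');ex=np.array([.9974,-.0716,0]);g=s['frame'].sum(2).astype(float)
Y=lambda u:(u/3.7+280-.4)
for u in range(290,355,3):
    v0=(477+(3.7*(u-280)-36)*.2563)/3.7+215-.3
    rows=np.arange(int(v0)-3,int(v0)+5);w=np.clip(np.median(g[rows,u])-g[rows,u]-40,0,None)
    if w.sum()<40: continue
    v=(w*rows).sum()/w.sum();print(u,round(v,2),[round(float(px(s,u,v,z)@ex),4) for z in(.014,.018,.024,.04)])
st=r.get_state();q=R.from_quat(st['eef_rot']).as_matrix();print(q.round(3));print(tool([.5505,.2745,.13]))
E
```

```text
[[-0.998  0.07  -0.001]
 [ 0.07   0.998 -0.001]
 [ 0.001 -0.001 -1.   ]]
[-13.99228212   0.45093988 107.3902047 ]
```

```bash
python3 - <<'E'
from h import *
s=load('top5');ex=np.array([.9974,-.0716,0]);g=s['frame'].sum(2).astype(float)
for u in range(290,355,3):
    v0=(177+(3.7*(u-280)-36)*.2563)/3.7+215-.3
    rows=np.arange(int(v0)-3,int(v0)+5);w=np.clip(np.median(g[rows,u])-g[rows,u]-40,0,None)
    if w.sum()<40: continue
    v=(w*rows).sum()/w.sum();print(u,round(v,2),[round(float(px(s,u,v,z)@ex),4) for z in(.014,.018,.024,.04)])
E
```

```text
290 262.47 [0.5288, 0.5283, 0.5276, 0.5257]
293 263.35 [0.5286, 0.5281, 0.5274, 0.5255]
296 263.57 [0.5297, 0.5292, 0.5284, 0.5265]
299 264.62 [0.5291, 0.5286, 0.5279, 0.5259]
302 264.32 [0.5312, 0.5307, 0.53, 0.528]
305 266.35 [0.5287, 0.5282, 0.5274, 0.5255]
308 267.35 [0.5282, 0.5277, 0.527, 0.525]
311 267.79 [0.5288, 0.5283, 0.5276, 0.5257]
314 268.6 [0.5287, 0.5282, 0.5275, 0.5256]
317 269.35 [0.5287, 0.5282, 0.5275, 0.5256]
320 270.16 [0.5286, 0.5281, 0.5274, 0.5255]
323 270.78 [0.5289, 0.5284, 0.5277, 0.5257]
326 271.58 [0.5288, 0.5283, 0.5276, 0.5257]
329 272.45 [0.5286, 0.5281, 0.5274, 0.5254]
332 273.14 [0.5287, 0.5282, 0.5275, 0.5256]
335 273.88 [0.5287, 0.5283, 0.5275, 0.5256]
338 275.16 [0.5277, 0.5272, 0.5265, 0.5246]
344 275.15 [0.5308, 0.5303, 0.5295, 0.5276]
347 276.74 [0.5291, 0.5286, 0.5279, 0.5259]
350 277.94 [0.5282, 0.5277, 0.527, 0.5251]
353 278.56 [0.5285, 0.528, 0.5273, 0.5253]
```

Mark and tray line agree within 0.5 mm. Next: descend on the bar, with x shift −14 and down 149.

Call:
{"name": "move_arm", "arguments": {
  "motion": [
    [-7,0,50,0,0,0,0.4],
    [-14,0,95,0,0,0,0.4],
    [-14,0,130,0,0,0,0.4],
    [-14,0,149,0,0,0,0.4],
    [-14,0,149,0,0,0,0.4]
  ]
}}

```text
clock: 9.25
tool_pos: [0.5506, 0.2726, 0.088]
eef_rot: [0.036, 0.999, -0.001, -0.001]
contact_force: [0.6, -0.1, -0.3]
opening: 0.598
finger_force: 0.0
```

Call:
{"name": "move_arm", "arguments": {
  "motion": [
    [0,0,0,0,0,0,0.6],
    [0,0,0,0,0,0,0.8],
    [0,0,0,0,0,0,1],
    [0,0,0,0,0,0,1],
    [0,0,0,0,0,0,1]
  ],
  "newtons": 12
}}

```text
clock: 9.88
tool_pos: [0.551, 0.2747, 0.089]
eef_rot: [0.035, 0.999, 0.0, 0.0]
contact_force: [0.5, 0.3, 2.1]
opening: 0.119
finger_force: 11.7
```

Gripped, with the opening at 10.5 mm against the 12 mm bar. Swinging along the 220 mm arc.

Call:
{"name": "move_arm", "arguments": {
  "motion": [
    [0,-9,-21,0,0,0,1],
    [0,-20,-41,0,0,0,1],
    [0,-33,-60,0,0,0,1],
    [0,-48,-78,0,0,0,1],
    [0,-65,-93,0,0,0,1]
  ]
}}

```text
clock: 10.5
tool_pos: [0.5457, 0.2061, 0.1822]
eef_rot: [0.036, 0.999, -0.001, -0.001]
contact_force: [2.1, -5.0, -9.3]
opening: 0.113
finger_force: 12.6
```

Call:
{"name": "move_arm", "arguments": {
  "motion": [
    [0,-18,-14,0,0,0,1],
    [0,-38,-26,0,0,0,1],
    [0,-59,-35,0,0,0,1],
    [0,-81,-43,0,0,0,1],
    [0,-103,-48,0,0,0,1]
  ]
}}

```text
clock: 11.12
tool_pos: [0.5378, 0.1057, 0.2296]
eef_rot: [0.035, 0.999, 0.0, -0.001]
contact_force: [1.6, -1.2, -11.3]
opening: 0.116
finger_force: 12.8
```

```bash
python3 - <<'E'
from h import *
st=r.get_state();p=st['tool_pos'];h=np.array([.535,.069]);d=(p[:2]-h)@[.0716,.9974];z=p[2]+.023+.019-.055
print(p,st['contact_force'],st['opening'],d,z,np.hypot(d,z),np.degrees(np.arctan2(z,d)))
E
```

```text
[0.53781267 0.10566348 0.22960277] [  1.57981019  -1.24361575 -11.26824179] 0.11553465345079159 0.036769541262542685 0.21660276771229714 0.21970152058027542 80.36556282232709
```

On the arc at 80°, with a slight upward pull. I'll ease 2 mm lower and go on.

Call:
{"name": "move_arm", "arguments": {
  "motion": [
    [0,-23,-1,0,0,0,1],
    [0,-46,-1,0,0,0,1],
    [0,-69,1,0,0,0,1],
    [0,-91,5,0,0,0,1],
    [0,-113,12,0,0,0,1]
  ]
}}

```text
clock: 11.75
tool_pos: [0.5297, -0.0051, 0.2182]
eef_rot: [0.035, 0.999, 0.001, -0.001]
contact_force: [-0.7, 1.9, -4.9]
opening: 0.116
finger_force: 12.3
```

Call:
{"name": "move_arm", "arguments": {
  "motion": [
    [0,-21,9,0,0,0,1],
    [0,-41,20,0,0,0,1],
    [0,-60,33,0,0,0,1],
    [0,-70,41,0,0,0,1],
    [0,-78,48,0,0,0,1]
  ]
}}

```text
clock: 12.38
tool_pos: [0.5242, -0.0836, 0.1688]
eef_rot: [0.035, 0.999, 0.001, -0.001]
contact_force: [-4.4, 3.4, -3.7]
opening: 0.112
finger_force: 12.1
```

```bash
python3 - <<'E'
from h import *
st=r.get_state();p=st['tool_pos'];h=np.array([.535,.069]);d=(p[:2]-h)@[.0716,.9974];z=p[2]+.023+.019-.055
print(p,st['contact_force'],st['opening'],d,z,np.hypot(d,z),np.degrees(np.arctan2(z,d)))
snap('side','side6')
E
```

```text
[ 0.52420838 -0.08356757  0.16882526] [-4.42056634  3.43035682 -3.70376842] 0.1116586610855755 -0.15294357023137936 0.15582525958624957 0.21834204176072672 134.46528331731713
```

134°, with the bar held. The last few degrees to the stop, then release and rise.

Call:
{"name": "move_arm", "arguments": {
  "motion": [
    [0,-8,7,0,0,0,1],
    [0,-13,12,0,0,0,1],
    [0,-13,12,0,0,0,0.5],
    [0,-13,12,0,0,0,0.4],
    [0,-13,12,0,0,0,0.4]
  ]
}}

```text
clock: 13.05
tool_pos: [0.5261, -0.0969, 0.1585]
eef_rot: [0.035, 0.999, -0.0, 0.002]
contact_force: [-0.2, -0.3, -0.8]
opening: 0.429
finger_force: 0.0
```

Call:
{"name": "move_arm", "arguments": {
  "motion": [
    [0,0,0,0,0,0,0.4],
    [0,0,-20,0,0,0,0.4],
    [0,0,-60,0,0,0,0.4],
    [0,0,-110,0,0,0,0.4],
    [0,0,-150,0,0,0,0.4]
  ]
}}

```text
clock: 13.68
tool_pos: [0.525, -0.0967, 0.3099]
eef_rot: [0.035, 0.999, -0.0, 0.001]
contact_force: [-0.7, 0.2, -0.2]
opening: 0.603
finger_force: 0.0
```

Call:
{"name": "move_arm", "arguments": {
  "motion": [
    [50,0,-10,0,0,0,0.4],
    [100,0,-10,0,0,0,0.4],
    [100,50,-10,0,0,0,0.4],
    [100,110,-10,0,0,0,0.4],
    [100,160,-10,0,0,0,0.4]
  ]
}}

```text
clock: 14.3
tool_pos: [0.4363, 0.0719, 0.3183]
eef_rot: [0.035, 0.999, 0.0, 0.001]
contact_force: [0.1, 0.2, 0.3]
opening: 0.599
finger_force: 0.0
```

```bash
python3 - <<'E'
from h import *
s=snap('side','side7');t=snap('top','top7')
st=r.get_state();print(st['tool_pos'],st['contact_force'],st['opening'])
a=cv2.resize(s['frame'][130:360,130:430],None,fx=2,fy=2);b=cv2.resize(t['frame'][170:350,130:440],(600,348))[:140] if 0 else None
cv2.imwrite('pics/c7.png',a[:,:,::-1])
a=t['frame'][170:350,130:440];cv2.imwrite('pics/c8.png',cv2.resize(a[:,:,::-1],None,fx=2.5,fy=2.5,interpolation=cv2.INTER_CUBIC))
E
```

```text
[0.4363801  0.07641958 0.31857654] [-0.06339462  0.13391603 -0.15643825] 0.5996390617854912
```

View pics/c7.png

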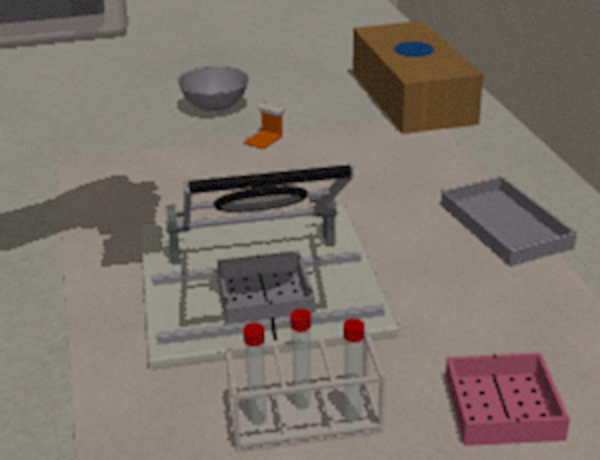

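The frame leans over the tray (bar (190,185)-(350,170)). The tray line (265,275) lines up with the mark (275,328), and the clip and rack look undisturbed. One numeric check, then I hand it in.

```bash
python3 - <<'E'
from h import *
a,s=load('side5'),load('side7')
print('bar',px(s,130+270/2,130+178/2),'expect z~.196')
# tray / rack / clip unmoved: image shift between side5 and side7
for n,(y0,y1,x0,x1) in dict(tray=(262,284,240,288),rack=(300,355,242,322),clip=(180,206,250,276)).items():
    print(n,np.abs(a['frame'][y0:y1,x0:x1].astype(int)-s['frame'][y0:y1,x0:x1]).mean().round(1),cv2.phaseCorrelate(*[np.float32(cv2.cvtColor(i['frame'],cv2.COLOR_RGB2GRAY)[y0:y1,x0:x1]) for i in(a,s)]))
print(r.get_state()['contact_force'],finish_job())
E
```

```text
bar [ 0.52381529 -0.10331313  0.19992055] expect z~.196
tray 15.4 ((-0.47107079638655946, -0.0301724389490019), 0.3841213550832536)
rack 2.7 ((-0.015009099917833169, 0.02781059694523691), 0.9505991504093011)
clip 23.8 ((0.7145651650754434, 1.6042536584746703), 0.31580036984876675)
the job is handed in; nothing more can be done
[-0.06339462  0.13391603 -0.15643825] None
```

The job is handed in: the tray line measured within 0.5 mm of the mark before the swing and still looked lined up after it, the magnifier frame leans by itself at its stop angle above the tray, the rack did not move and the clip looked in place (the last image check on the tray and clip was inconclusive).

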